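Make up two sample kits in a lab cabinet

TASK

Make up the two kits from the stock standing on the worktop: in the tray with straight-sided pockets put the slide box in the oblong pocket and the tall bottle in the square one; in the tray with round pockets put the larger jar in the wide pocket and the slim tube in the narrow one. Each thing must stand upright on the floor of its pocket, let go of and at rest, and nothing may be knocked over. Leave the smaller jar where it is.

Things in the scene. Friction and masses are not known exactly. Their poses are not given: they have to be found in the camera images.
- slide_box: loose oblong slide box, white with a white lid and a dark line under the lid, 60 long (its x) x 40 wide (its y) x 55 mm high, standing on the worktop with its lid up. Origin: centre of its underside; z up.
- bottle: loose tall reagent bottle, white body 38 mm in diameter up to 66 mm, then a shoulder and a narrow white cap of 24 mm; 95 mm high in all. Origin: centre of its underside; z up along its axis.
- large_jar: loose squat jar, the larger of the two: white, 56 mm in diameter, 60 mm high with its white lid (54 mm in diameter, the top 16 mm). Origin: centre of its underside; z up along its axis.
- tube: loose slim straight flat-bottomed sample tube, white, 26 mm in diameter, 85 mm high with its white cap (27 mm in diameter, the top 15 mm). Origin: centre of its underside; z up along its axis.
- small_jar: loose squat jar of the same make as the large one but smaller, 40 mm in diameter, 42 mm high; it is not part of the kits and stays where it is. Origin: centre of its underside.
- square_tray: grey kit tray fixed to the worktop, 164 (its x) x 80 (its y) x 22 mm high, with two straight-sided pockets 15 mm deep (pocket floors 7 mm above the worktop): an oblong one 80 x 60 mm (long side along x) centred at x = -34 mm, y = 0, and a square one 58 x 58 mm centred at x = +45 mm, y = 0. Origin: centre of its underside; z up.
- round_tray: grey kit tray fixed to the worktop, 148 (its x) x 94 (its y) x 22 mm high, with two round pockets 15 mm deep (pocket floors 7 mm above the worktop): a wide one 76 mm in diameter centred at x = -28 mm, y = 0, and a narrow one 46 mm in diameter centred at x = +43 mm, y = 0. Origin: centre of its underside; z up.
There are look-alikes about, which are no part of the job. Leave any purple look-alike of the bottle alone.

How it is judged (in metres and radians):
At the end, for the whole second after the job is handed in: Slide box, bottle, large jar and tube each stand in their own pocket: origin within 15 mm of its centre along both tray axes, underside under 4 mm above its floor, tilt under 0.12 rad, at rest; small jar upright and within 20 mm of its start (x of slide_box in the frame of square_tray between -0.049 and -0.019 m and y of slide_box in the frame of square_tray between -0.015 and 0.015 m and z of each of slide_box, bottle in the frame of square_tray below 0.011 m and angle between each of slide_box, bottle, large_jar, tube's own z axis and vertical below 0.12 rad and linear speed of each of slide_box, bottle, large_jar, tube below 0.02 m/s and angular speed of each of slide_box, bottle, large_jar, tube below 0.2 rad/s and x of bottle in the frame of square_tray between 0.03 and 0.06 m and y of bottle in the frame of square_tray between -0.015 and 0.015 m and x of large_jar in the frame of round_tray between -0.043 and -0.013 m and y of large_jar in the frame of round_tray between -0.015 and 0.015 m and z of each of large_jar, tube in the frame of round_tray below 0.011 m and x of tube in the frame of round_tray between 0.028 and 0.058 m and y of tube in the frame of round_tray between -0.015 and 0.015 m and distance of small_jar from where it was at the start of the episode below 0.02 m and angle between small_jar's own z axis and vertical below 0.15 rad); the robot touches nothing.
It fails at once if the small jar is shifted by more than 20 mm or tipped over (distance of small_jar from where it was at the start of the episode above 0.02 m or angle between small_jar's own z axis and vertical above 0.3 rad).
It fails at once if a thing of the kits is tipped over (angle between any of slide_box, bottle, large_jar, tube's own z axis and vertical above 0.8 rad).
It also fails if it takes over 112 s, if anything falls off the work surface, if the arm or the gripper's body presses on something with over 40 N, if the wrist force passes 120 N, or if a joint passes its speed limit or range.

ROBOT

A 7-joint arm with a two-finger parallel gripper is mounted at the origin on the work surface. World frame = base frame: x ahead of the robot, y to its left, z up, the work surface at z = 0. Lengths are in mm, angles in rad, forces in N, time in s.
With the tool pointing down it reaches from about 400 to 875 mm from the base axis. Payload 4.4 kg.
Tool frame: the origin (TCP) lies where the fingers leave the gripper's body, on its centre line; the fingertips stand 73 mm ahead of it and the grasp point (between the pads) lies 54 mm ahead of it; z points along the fingers, y is the line along which they close (so a half turn about z gives the same grasp; the last joint's range is limited). The gripper opens to 85 mm and grips with 20 to 120 N. Pads are 22 mm wide; open, the fingers measure 114 mm over their backs; the gripper's body (76 mm by 85 mm) begins 54 mm behind the grasp point. The pads swing forward as they close: fully open they stand 13 mm farther back than shut.
Start: joints at [-1.228, 0.628, 0.038, 1.517, -0.027, 0.996, -0.02], TCP at [258.361, 596.462, 303.913] pointing down, gripper open.
Joint ranges: [-3.06, 3.06], [-0.37, 2.12], [-1.25, 1.32], [0.18, 2.47], [-1.1, 4.24], [0.23, 1.98], [-2.94, 2.94]. Speed limits (rad/s): [2.57, 2.57, 3.14, 3.14, 3.14, 3.14, 3.14].

INTERFACE

Orientations are given as [roll, pitch, yaw] about the fixed x, y, z axes, in that order (R = Rz(yaw) Ry(pitch) Rx(roll)).
In Python, from cell import ctrl gives the robot as it stands.
- The arm moves only by the tool send_rows, never from a script. Its argument "rows" is a list that holds one entry, the list of rows, each a list of 6 numbers: the shift along the tool's x, y, z in cm, then the turn, a rotation vector about the tool's x, y, z in rad. In form: [[[tx, ty, tz, wx, wy, wz], ...]]. A call has 1 to 10 rows; each row is the pose to reach, as a shift and turn from the pose commanded when the call began, along the tool's axes at that moment; what a row does not reach only later rows make up. A row lasts 1/10 s, in which the tool goes at most 50 mm and 8.59 degrees, less where a joint would pass 70% of its speed; a pose out of reach is approached as far as the arm can. A call with a gripper value outside its range is refused whole. "grip" is the closure in counts, from 0 (fully open) to 255 (shut), set as the call begins (left out, the last holds). The fingers move at their own pace and stop on an object; the grip force is fixed at half the most. Time passes only in rows, so rows that repeat a pose let the fingers close. It gives the time, the measured TCP pose, the force, the opening and the grip force at its end, in the units of the state.
- ctrl.read_state(): the state, without advancing time (a new reading comes with each control period).
- ctrl.get_image(name): name is "side" or "top" or "wrist"; returns a dict with "pixels" (400x640x3 uint8, red, green, blue), "fx", "fy", "cx", "cy" (pixels), "extrinsics" (4x4, takes a point from camera to world coordinates); the wrist camera has in their place "mount" (4x4, takes a point from camera to tool coordinates, whose origin is the TCP and whose axes are the flange's). Camera axes: x right, y up, looking along -z (the intrinsics and any distortion apply to the point x, -y, -z); pixel columns grow to the right and rows downward; lengths in mm; the calibration is good to about 2 mm. A picture is of the moment at which its call begins: read the wrist's pose just before it. There is no depth.
- ctrl.finish_job(): hands the job in; it is judged then, once.
The state is a dict: "clock": time; "qpos": joint angles; "qd": joint speeds; "tau": joint torques, N m; "eef_pos": TCP position; "tool_rot": TCP orientation; "force": force on the tool from outside, world axes, zero at the start; "torque": the same for the moment, N m; "width": finger opening in mm; "gripper_force": force on a finger pad.
Only numpy, scipy, OpenCV 4.12 (cv2) and the standard library are available. Lean on these libraries where they do the work, as an engineer would, in place of code of your own. Each camera call takes 0.05 s, during which the arm holds its last target. There are 200 camera calls.

## Working session

There is one attempt and no reset: what is moved stays moved. The work goes in short steps, Python scripts to look and compute and a tool call to move; the robot and the scene stay as the last step left them, time stands still between calls to the robot, and variables do not carry over. Pictures are saved under pics/ and viewed, at most 14 in all, crops included, and the job is handed in when it is done.

Besides the shell and the picture viewer there is one more tool, called after "Emit:" as name(argument=value, ...), one argument or row to a line, values as JSON. send_rows: Moves the arm, as the interface text tells. Its arguments: {"type":"object","properties":{"rows":{"type":"array","items":{"type":"array","items":{"type":"array","items":{"type":"number"}}}},"grip":{"type":"number"}},"required":["rows"]}

```bash
mkdir -p pics; ls; python3 - <<'E'
from cell import ctrl
import cv2
s=ctrl.read_state(); print(s)
for n in("top","side"):
    im=ctrl.get_image(n); cv2.imwrite(f"pics/{n}0.png",im["pixels"][:,:,::-1])
    print(n,im["fx"],im["fy"],im["cx"],im["cy"],im["extrinsics"],[k for k in im])
E
```

```text
pics
{'clock': 0.0, 'qpos': array([-1.22774728,  0.62933696,  0.03847134,  1.5183747 , -0.02701132,
        0.99631474, -0.01998748]), 'qd': array([-3.53368633e-04, -5.80955002e-04,  3.73901865e-04,  3.21060001e-04,
       -7.01962365e-04, -4.55443973e-04,  8.47636058e-05]), 'tau': array([-1.59652707e-03, -5.63399041e+01,  1.22564189e+00, -1.93454182e+01,
        1.10268433e-02,  1.03339533e-02,  1.97665747e-05]), 'eef_pos': array([258.19742574, 595.97937177, 302.9933071 ]), 'tool_rot': array([-3.13967802e+00,  3.28620678e-05,  2.73272607e+00]), 'force': array([-0.27472226, -0.29288798, -0.05713097]), 'torque': array([ 0.07559574,  0.01882761, -0.02580768]), 'gripper_force': 0.0, 'width': 85.64209452631593}
top 461.59382066059493 461.59382066059493 320.71177039173284 201.550214421361 [[ 7.47248933e-03  9.95883914e-01 -9.03293462e-02  4.77370176e+02]
 [-9.99971585e-01  7.53186770e-03  3.16496211e-04  1.07339885e+01]
 [ 9.95542170e-04  9.03244145e-02  9.95911898e-01  9.46193287e+02]
 [ 0.00000000e+00  0.00000000e+00  0.00000000e+00  1.00000000e+00]] ['pixels', 'fx', 'fy', 'cx', 'cy', 'extrinsics']
side 483.39346429403327 483.39346429403327 323.7742959103191 210.29732632362936 [[ 9.16413180e-01  1.88486092e-01 -3.53072057e-01  2.75106243e+02]
 [-4.00203401e-01  4.42368857e-01 -8.02587710e-01 -6.58025146e+02]
 [ 4.91146128e-03  8.76802593e-01  4.80825426e-01  4.55044135e+02]
 [ 0.00000000e+00  0.00000000e+00  0.00000000e+00  1.00000000e+00]] ['pixels', 'fx', 'fy', 'cx', 'cy', 'extrinsics']
```

View pics/top0.png

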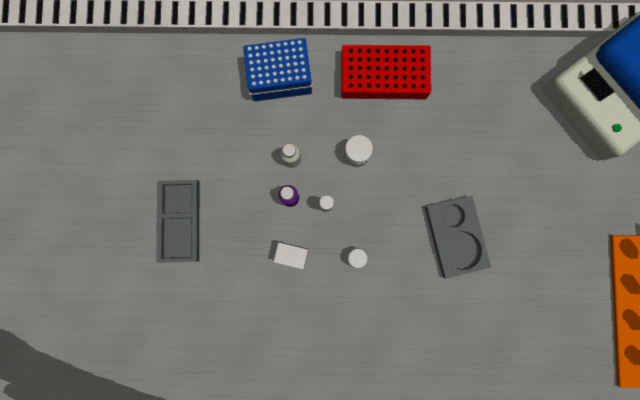

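View pics/side0.png

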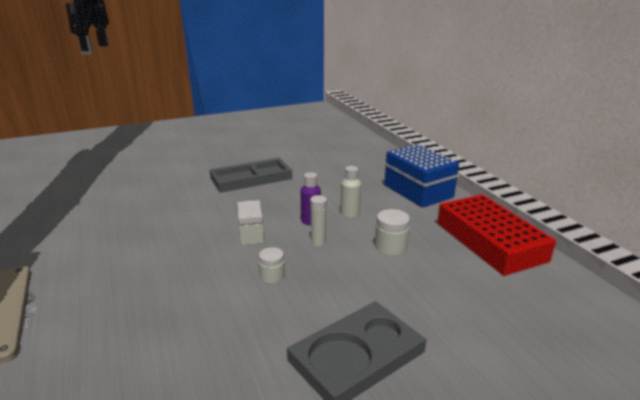

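The top view shows the bottle (290,150), purple decoy (288,195), tube (327,203), box (291,256), large jar (359,150), small jar (358,258), square tray (178,221, square pocket up) and round tray (457,237, narrow pocket up). In the side view they all stand upright.

```bash
cat > h.py <<'E'
import numpy as np, cv2
from scipy.spatial.transform import Rotation as R
from cell import ctrl
def T(s):
    M=np.eye(4); M[:3,:3]=R.from_euler('xyz',s["tool_rot"]).as_matrix(); M[:3,3]=s["eef_pos"]; return M
def shot(n):
    s=ctrl.read_state(); im=ctrl.get_image(n)
    E=T(s)@im["mount"] if n=="wrist" else im["extrinsics"]
    return im["pixels"][:,:,::-1].copy(),im,np.array(E)
def ray(im,E,px,z):
    px=np.atleast_2d(px).astype(float)
    d=np.c_[(px[:,0]-im["cx"])/im["fx"],-(px[:,1]-im["cy"])/im["fy"],-np.ones(len(px))]@E[:3,:3].T
    return E[:3,3]+d*((z-E[2,3])/d[:,2])[:,None]
def blobs(mask,amin):
    n,l,st,c=cv2.connectedComponentsWithStats(mask.astype(np.uint8))
    return [(l==i,st[i],c[i]) for i in range(1,n) if st[i,4]>=amin]
def rel(x,y,z,yaw):
    "row (cm, rad) from the measured pose to TCP x,y,z pointing down with yaw"
    M=T(ctrl.read_state()); G=R.from_euler('xyz',[np.pi,0,yaw]).as_matrix()
    d=M[:3,:3].T@(np.array([x,y,z])-M[:3,3])/10
    w=R.from_matrix(M[:3,:3].T@G).as_rotvec()
    return np.round(np.r_[d,w],2)
E
python3 - <<'E'
from h import *
p,im,E=shot("top"); hsv=cv2.cvtColor(p,cv2.COLOR_BGR2HSV)
m=(hsv[...,2]>185)&(hsv[...,1]<40); m[:110]=0; m[:,540:]=0; m[330:]=0
for b,st,c in blobs(m,40):
    z={0:0}
    r=cv2.minAreaRect(np.argwhere(b)[:,::-1].astype(np.float32))
    print("white",st,c.round(1),[ (h,ray(im,E,c,h)[0][:2].round(1)) for h in (42,55,60,85,95)],r[1:])
    if 270<c[0]<310 and 230<c[1]<280:
        q=ray(im,E,cv2.boxPoints(r),55); print(q.round(1))
d=(hsv[...,2]<85)&(hsv[...,1]<60); d[:110]=0; d[290:]=0; d[:,520:]=0
for b,st,c in blobs(d,1000):
    r=cv2.minAreaRect(np.argwhere(b)[:,::-1].astype(np.float32)); q=ray(im,E,cv2.boxPoints(r),22)
    print("tray",st,q.round(1).tolist(),q.mean(0).round(1))
E
```

```text
white [347 136  25  25 491] [358.9 148. ] [(42, array([666.8, -64.7])), (55, array([664.1, -63.7])), (60, array([663. , -63.2])), (85, array([657.8, -61.1])), (95, array([655.7, -60.3]))] ((24.0, 24.0), 90.0)
white [283 188   9  10  55] [287.4 192.3] [(42, array([577.1,  76.1])), (55, array([575.7,  75.2])), (60, array([575.1,  74.8])), (85, array([572.4,  73. ])), (95, array([571.2,  72.3]))] ((9.486830711364746, 7.589465618133545), 71.56504821777344)
white [321 196  12  13 121] [326.3 202. ] [(42, array([558.7,  -0.6])), (55, array([ 5.575e+02, -5.000e-01])), (60, array([ 5.571e+02, -4.000e-01])), (85, array([ 5.548e+02, -1.000e-01])), (95, array([553.9,   0. ]))] ((12.0, 11.0), 90.0)
white [275 244  31  24 528] [290.4 255.7] [(42, array([453.2,  68.6])), (55, array([453.6,  67.7])), (60, array([453.7,  67.4])), (85, array([454.4,  65.8])), (95, array([454.6,  65.2]))] ((28.619203567504883, 18.432708740234375), 14.03624439239502)
[[442.9  98.2  55. ]
 [477.1  90.2  55. ]
 [464.2  36.6  55. ]
 [430.1  44.9  55. ]]
white [350 250  17  17 231] [357.7 258. ] [(42, array([449.7, -62.3])), (55, array([450.1, -61.3])), (60, array([450.2, -60.9])), (85, array([451. , -58.9])), (95, array([451.3, -58.1]))] ((16.0, 16.0), 90.0)
```

```bash
python3 - <<'E'
from h import *
p,im,E=shot("top"); hsv=cv2.cvtColor(p,cv2.COLOR_BGR2HSV)
print(hsv[148:158:3,290],hsv[195,178],hsv[235,178],hsv[182,178],hsv[235,435],hsv[300,178],hsv[230,110])
m=(hsv[140:160,275:305,2]>170)
for b,st,c in blobs(m,20):
    c=c+[275,140]; print(st,c,ray(im,E,c,95))
for name,(x0,y0,x1,y1) in dict(sq=(140,165,215,280),rd=(410,180,505,290)).items():
    g=p[y0:y1,x0:x1].max(2); t,d=cv2.threshold(g,0,255,cv2.THRESH_BINARY_INV+cv2.THRESH_OTSU)
    b,st,c=max(blobs(d,300),key=lambda q:q[1][4])
    b=cv2.morphologyEx(b.astype(np.uint8),cv2.MORPH_CLOSE,np.ones((7,7)));b=cv2.morphologyEx(b,cv2.MORPH_OPEN,np.ones((7,7)))
    r=cv2.minAreaRect((np.argwhere(b)[:,::-1]+[x0,y0]).astype(np.float32)); q=ray(im,E,cv2.boxPoints(r),22)
    print(name,t,r,q.round(1).tolist(),q.mean(0).round(1),np.linalg.norm(np.diff(q,axis=0),axis=1))
E
```

```text
[[ 22  15 185]
 [ 19  15 184]
 [ 22  15 185]
 [ 38  29  97]] [83 11 89] [90  6 89] [50  9 88] [45  6 84] [ 30  10 126] [ 30   4 124]
[  8   4  12  12 104] [288.78846154 149.5       ] [[651.88402201  70.90814914  95.        ]]
sq 104.0 ((177.5, 220.5), (81.0, 43.0), 90.0) [[602.4, 343.2, 22.0], [603.0, 256.4, 22.0], [440.8, 251.3, 22.0], [440.1, 336.7, 22.0]] [521.6 296.9  22. ] [ 86.7606713  162.31310467  85.39664543]
rd 105.0 ((455.176513671875, 236.20590209960938), (76.6412582397461, 53.11530303955078), 75.96376037597656) [[554.8, -189.3, 22.0], [581.6, -293.5, 22.0], [433.4, -327.1, 22.0], [407.3, -224.4, 22.0]] [ 494.3 -258.6   22. ] [107.54253328 152.02217882 105.98838443]
```

```bash
python3 - <<'E'
from h import *
print(rel(522,290,330,3.18)); im=ctrl.get_image("wrist"); print(im["mount"],im["fx"])
E
```

```text
[-36.37 -17.62  -2.64  -0.    -0.    -0.45]
[[-5.70269566e-04  9.60417335e-01  2.78564564e-01  7.18461717e+01]
 [ 9.99999052e-01  1.98471333e-04  1.36289308e-03 -1.55298568e+00]
 [ 1.25365906e-03  2.78565077e-01 -9.60416538e-01 -6.97141153e+01]
 [ 0.00000000e+00  0.00000000e+00  0.00000000e+00  1.00000000e+00]] 290.85828611083974
```

Emit:
send_rows(
  rows=[
    [[-9,-4.4,-0.7,0,0,-0.11],[-18,-8.8,-1.3,0,0,-0.22],[-27,-13.2,-2,0,0,-0.34],[-36.4,-17.6,-2.6,0,0,-0.45],[-36.4,-17.6,-2.6,0,0,-0.45],[-36.4,-17.6,-2.6,0,0,-0.45],[-36.4,-17.6,-2.6,0,0,-0.45],[-36.4,-17.6,-2.6,0,0,-0.45],[-36.4,-17.6,-2.6,0,0,-0.45],[-36.4,-17.6,-2.6,0,0,-0.45]],
  ],
)

```text
clock: 1.25
eef_pos: [523.8, 288.0, 329.8]
tool_rot: [-3.141, 0.0, -3.105]
force: [0.1, 0.1, -1.1]
width: 85.3
gripper_force: 0.0
```

```bash
python3 - <<'E'
from h import *
p,im,E=shot("wrist"); cv2.imwrite("pics/w1.png",p); s=ctrl.read_state(); print(s["clock"],s["eef_pos"],s["tool_rot"])
np.savez("w1",p=p,E=E); print(im["cx"],im["cy"]); print(rel(453.6,67.7,300,1.335))
E
```

```text
1.3 [522.3171502  290.1844098  329.73736048] [ 3.14105081e+00 -6.85205275e-04 -3.10157940e+00]
318.1879293456064 193.83396175640635
[  7.75 -21.96   2.97  -0.    -0.     1.85]
```

View pics/w1.png

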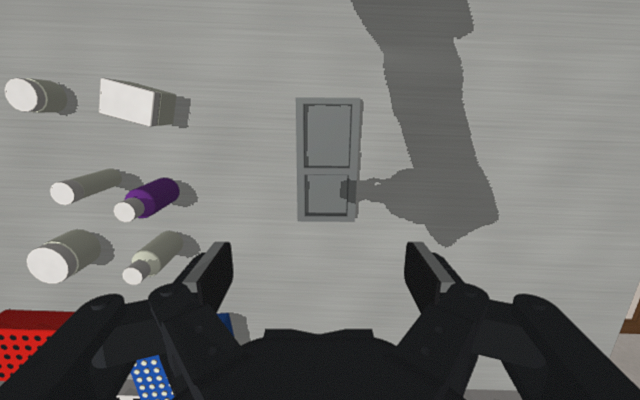

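The wrist view shows the square tray with outer corners near (296,98), (361,98), (355,221), (296,221). The oblong pocket is at (305-353,104-169) and the square one at (305-352,175-216).

```bash
python3 - <<'E'
from h import *
d=np.load("w1.npz"); p=d["p"];E=d["E"]; im=ctrl.get_image("wrist")
print(ray(im,E,[(296,98),(361,98),(355,221),(296,221)],22).round(1).tolist())
print("pockets",ray(im,E,[(305,104),(353,104),(352,216),(305,216)],22).round(1).tolist())
q=ray(im,E,[(304,172),(352,172)],22);print(q)
cv2.imwrite("pics/w1c.png",cv2.resize(p[85:235,270:400],None,fx=4,fy=4,interpolation=cv2.INTER_NEAREST))
E
```

```text
[[438.8, 256.0, 22.0], [435.9, 336.2, 22.0], [598.2, 340.3, 22.0], [601.2, 258.4, 22.0]]
pockets [[445.4, 267.3, 22.0], [443.3, 326.8, 22.0], [591.0, 335.6, 22.0], [593.3, 270.7, 22.0]]
[[531.42242729 267.97326494  22.        ]
 [529.1258131  331.40731922  22.        ]]
```

View pics/w1c.png

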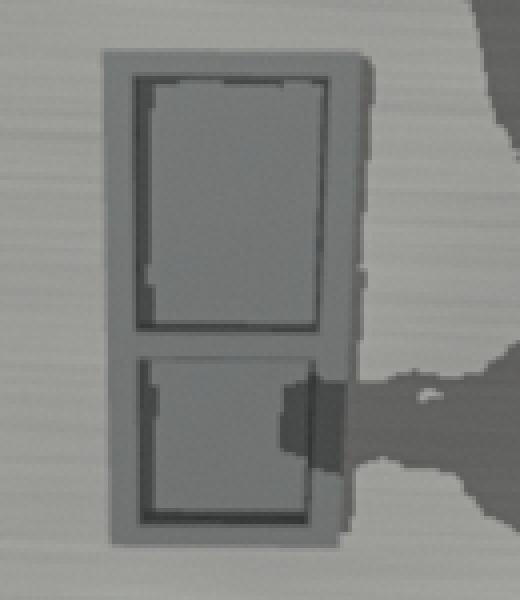

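Emit:
send_rows(
  rows=[
    [[0.8,-2.8,0.5,0,0,0.15],[1.6,-5.6,1,0,0,0.3],[2.4,-8.4,1.5,0,0,0.45],[3.1,-11,2,0,0,0.6],[4,-14,2.5,0,0,0.75],[5,-16,3,0,0,0.9],[6,-18,3,0,0,1.05],[7,-20,3,0,0,1.2],[7.8,-22,3,0,0,1.35],[7.8,-22,3,0,0,1.5]],
  ],
)

```text
clock: 2.35
eef_pos: [451.8, 66.6, 300.0]
tool_rot: [-3.14, -0.0, 1.676]
force: [1.2, -0.9, 0.6]
width: 85.5
gripper_force: 0.0
```

The crop shows the pocket rims clearly: oblong (134-329, 77-330) and square (139-315, 358-522) in crop pixels.

Emit:
send_rows(
  rows=[
    [[0,0,0,0,0,0.15],[0,0,0,0,0,0.3],[0,0,0,0,0,0.34],[0,0,0,0,0,0.34],[0,0,0,0,0,0.34]],
  ],
)

```text
clock: 2.85
eef_pos: [453.1, 68.8, 299.8]
tool_rot: [-3.141, -0.0, 1.347]
force: [0.1, -0.6, -0.0]
width: 85.2
gripper_force: 0.0
```

```bash
python3 - <<'E'
from h import *
d=np.load("w1.npz"); E=d["E"]; p,im,E2=shot("wrist")
f=lambda L:ray(im,E,np.array(L)/4+[270,85],22)[:,:2]
o=f([(134,77),(329,77),(319,330),(137,330)]); s=f([(139,358),(315,358),(308,522),(140,522)]); t=f([(104,52),(360,52),(340,545),(112,545)])
for n,q in zip("ost",(o,s,t)): print(n,q.mean(0).round(1),(q[2]-q[1]).round(1),(q[3]-q[0]).round(1),(q[1]-q[0]).round(1))
v=s.mean(0)-o.mean(0); print(np.linalg.norm(v),np.arctan2(v[1],v[0]))
st=ctrl.read_state(); print(st["eef_pos"],st["tool_rot"])
hsv=cv2.cvtColor(p,cv2.COLOR_BGR2HSV); m=(hsv[...,2]>185)&(hsv[...,1]<40); m[240:]=0
for b,st,c in blobs(m,200):
    r=cv2.minAreaRect(np.argwhere(b)[:,::-1].astype(np.float32)); q=ray(im,E2,cv2.boxPoints(r),55)
    print(st,c.round(),ray(im,E2,c,55)[0].round(1),q[:,:2].round(1).tolist())
cv2.imwrite("pics/w2.png",p)
E
```

```text
o [484.5 296.9] [79.6  2.2] [79.6  2.7] [-2.2 60.4]
s [562.6 298.9] [57.8  1.3] [57.8  1.7] [-2.1 58.3]
t [518.7 298.1] [162.6   5.4] [162.7   5.2] [-2.8 78.9]
78.14040158863038 0.026398789048243658
[453.23557304  68.43577145 299.88732058] [-3.14128660e+00 -5.05348610e-04  1.34610924e+00]
[514 125  24  25 458] [526. 137.] [675.9  59.6  55. ] [[664.5, 75.3], [688.0, 69.9], [687.6, 44.2], [663.5, 49.7]]
[427 142  24  24 442] [438. 154.] [583.4  62.6  55. ] [[566.1, 65.3], [586.6, 79.8], [600.7, 60.2], [580.1, 45.1]]
[ 302  152   35   51 1749] [319. 177.] [451.7  66.7  55. ] [[440.0, 97.4], [475.9, 89.2], [464.2, 33.6], [426.5, 42.2]]
[415 213  25  23 442] [427. 224.] [561.7 -16.2  55. ] [[543.4, -13.2], [565.2, 3.2], [579.9, -19.0], [558.1, -36.1]]
[499 226  42  14 447] [521. 234.] [667.3 -52.5  55. ] [[642.1, -53.9], [643.0, -37.2], [689.4, -47.7], [689.2, -64.6]]
```

View pics/w2.png

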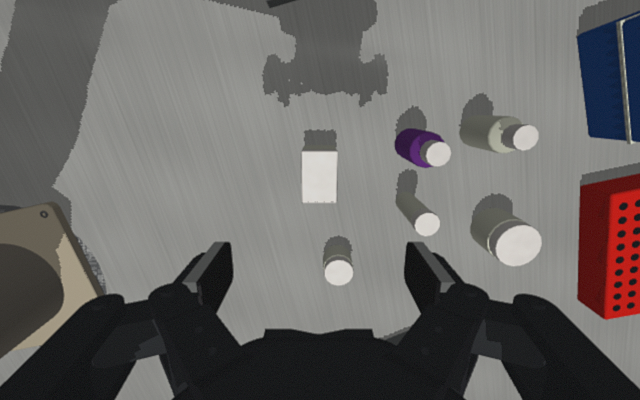

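The box at (319,177) is aligned with the fingers, and its centre is about (452.4,67.2). I'll descend and grip.

Emit:
send_rows(
  rows=[
    [[-0.1,0,4,0,0,0],[-0.1,0,8,0,0,0],[-0.1,0,12,0,0,0],[-0.1,0,16,0,0,0],[-0.1,0,19,0,0,0],[-0.1,0,20.5,0,0,0],[-0.1,0,21,0,0,0],[-0.1,0,21,0,0,0],[-0.1,0,21,0,0,0]],
  ],
)

```text
clock: 3.8
eef_pos: [453.5, 66.5, 90.0]
tool_rot: [3.141, -0.0, 1.344]
force: [-0.2, 0.7, -0.4]
width: 85.3
gripper_force: 0.0
```

Emit:
send_rows(
  rows=[
    [[0,0,0,0,0,0],[0,0,0,0,0,0],[0,0,0,0,0,0],[0,0,0,0,0,0],[0,0,0,0,0,0],[0,0,0,0,0,0],[0,0,0,0,0,0],[0,0,0,0,0,0]],
  ],
  grip=255,
)

```text
clock: 4.6
eef_pos: [453.5, 66.4, 90.5]
tool_rot: [3.141, -0.001, 1.343]
force: [0.1, -0.1, 6.3]
width: 39.3
gripper_force: 60.7
```

Emit:
send_rows(
  rows=[
    [[0,0,-1,0,0,0],[0,0,-4,0,0,0],[0,0,-8,0,0,0],[0,0,-12,0,0,0],[0,0,-12,0,0,0],[0,0,-12,0,0,0]],
  ],
)

```text
clock: 5.2
eef_pos: [453.4, 66.7, 210.9]
tool_rot: [3.14, -0.001, 1.344]
force: [0.1, -0.1, -0.6]
width: 39.5
gripper_force: 60.6
```

```bash
python3 - <<'E'
from h import *
p,im,E=shot("wrist"); cv2.imwrite("pics/w3.png",p); s=ctrl.read_state(); print(s["eef_pos"],s["tool_rot"],s["qpos"])
print(rel(486,297,210,3.17))
E
```

```text
[452.7775164   66.65542772 209.95413707] [-3.14111921e+00 -4.00303271e-04  1.34338318e+00] [-0.54923869  0.5647642   0.49799568  2.1402538  -0.50989071  0.55254875
  0.0982319 ]
[ 2.319e+01 -1.960e+00  1.000e-02  0.000e+00 -0.000e+00 -1.830e+00]
```

Emit:
send_rows(
  rows=[
    [[2,0,0,0,0,-0.15],[4.5,0,0,0,0,-0.3],[7,0,0,0,0,-0.45],[9.5,-0.5,0,0,0,-0.6],[12,-1,0,0,0,-0.75],[14.5,-1,0,0,0,-0.9],[17,-1.5,0,0,0,-1.05],[19,-1.5,0,0,0,-1.2],[21,-2,0,0,0,-1.35],[23.2,-2,0,0,0,-1.5]],
  ],
)

```text
clock: 6.25
eef_pos: [484.7, 297.0, 207.9]
tool_rot: [-3.139, -0.004, 2.849]
force: [0.4, 0.5, -0.7]
width: 39.1
gripper_force: 60.4
```

Emit:
send_rows(
  rows=[
    [[0,0,0,0,0,-0.15],[0,0,0,0,0,-0.3],[0,0,0,0,0,-0.33],[0,0,0,0,0,-0.33],[0,0,0,0,0,-0.33]],
  ],
)

```text
clock: 6.75
eef_pos: [486.0, 296.3, 209.2]
tool_rot: [-3.141, -0.001, -3.113]
force: [0.2, 0.3, -0.5]
width: 39.4
gripper_force: 60.5
```

```bash
python3 - <<'E'
from h import *
p,im,E=shot("wrist"); cv2.imwrite("pics/w3.png",p)
print(rel(486,297,100,3.17))
E
```

```text
[-0.    0.06 10.94 -0.   -0.    0.  ]
```

View pics/w3.png

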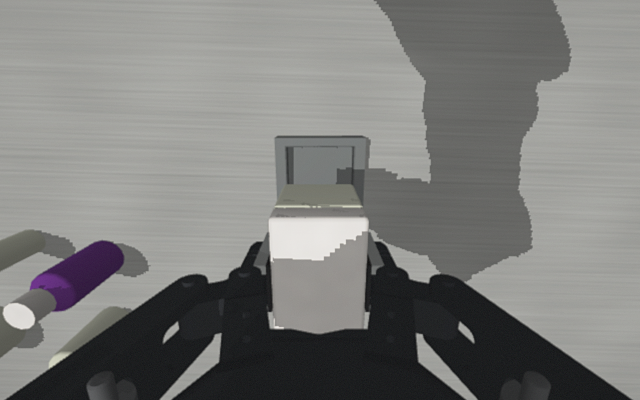

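The box (270-367) is centred and parallel with the tray outline (276-368). I'll lower it.

Emit:
send_rows(
  rows=[
    [[0,0,4,0,0,0],[0,0,7.5,0,0,0],[0,0,9.5,0,0,0],[0,0,10.5,0,0,0],[0,0,10.9,0,0,0],[0,0,11.1,0,0,0],[0,0,11.1,0,0,0],[0,0,11.1,0,0,0]],
  ],
)

```text
clock: 7.6
eef_pos: [486.8, 297.1, 99.9]
tool_rot: [3.141, 0.002, -3.111]
force: [0.6, 0.5, -0.7]
width: 39.6
gripper_force: 60.6
```

Emit:
send_rows(
  rows=[
    [[0,0,0.1,0,0,0],[0,0,0.1,0,0,0],[0,0,0.1,0,0,0],[0,0,0.1,0,0,0],[0,0,0.1,0,0,0],[0,0,0.1,0,0,0]],
  ],
  grip=0,
)

```text
clock: 8.2
eef_pos: [486.2, 296.8, 97.9]
tool_rot: [3.142, -0.0, -3.11]
force: [-0.3, 0.1, -0.4]
width: 85.7
gripper_force: 0.0
```

Emit:
send_rows(
  rows=[
    [[0,0,-2,0,0,0],[0,0,-5,0,0,0],[0,0,-9,0,0,0],[0,0,-13,0,0,0],[0,0,-17,0,0,0],[0,0,-20,0,0,0],[0,0,-20,0,0,0]],
  ],
)

```text
clock: 8.9
eef_pos: [488.2, 297.9, 302.5]
tool_rot: [3.137, 0.008, -3.111]
force: [1.0, 0.7, 0.2]
width: 85.3
gripper_force: 0.0
```

```bash
python3 - <<'E'
from h import *
p,im,E=shot("wrist"); cv2.imwrite("pics/w4.png",p)
hsv=cv2.cvtColor(p,cv2.COLOR_BGR2HSV); m=(hsv[...,2]>185)&(hsv[...,1]<40); m[240:]=0
for b,st,c in blobs(m,200): print(st,c.round(),ray(im,E,c,62)[0].round(1))
# pick bottle: keep yaw about pi (close along y?) 
print(rel(651,71,300,1.7),rel(651,71,300,3.17))
E
```

```text
[ 299  146   36   53 1666] [315. 170.] [480.3 294.5  62. ]
[ 23 222  26  18 377] [ 35. 231.] [561.8 -25.5  62. ]
[-1.568e+01 -2.313e+01  1.000e-02  1.000e-02  0.000e+00  1.470e+00] [-1.568e+01 -2.313e+01  1.000e-02  0.000e+00  0.000e+00  0.000e+00]
```

View pics/w4.png

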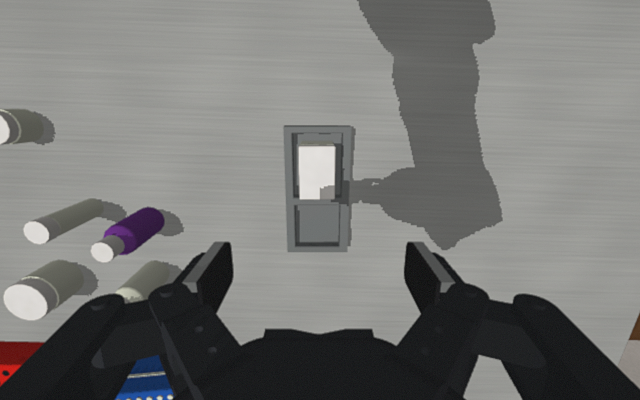

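The box sits upright in the oblong pocket at (315,170). Next is the bottle.

Emit:
send_rows(
  rows=[
    [[-3,-4,0,0,0,0],[-6,-8,0,0,0,0],[-8.5,-12,0,0,0,0],[-11,-16,1,0,0,0],[-13.5,-20,2,0,0,0],[-15.7,-23.1,4,0,0,0],[-15.7,-23.1,5,0,0,0],[-15.7,-23.1,5,0,0,0],[-15.7,-23.1,5,0,0,0]],
  ],
)

```text
clock: 9.85
eef_pos: [649.3, 72.5, 246.8]
tool_rot: [3.14, -0.003, -3.109]
force: [1.1, 0.6, 0.7]
width: 85.5
gripper_force: 0.0
```

```bash
python3 - <<'E'
from h import *
p,im,E=shot("wrist"); cv2.imwrite("pics/w5.png",p)
hsv=cv2.cvtColor(p,cv2.COLOR_BGR2HSV); m=(hsv[...,2]>175)&(hsv[...,1]<40); m[330:]=0
for b,st,c in blobs(m,200): print(st,c.round(),[ray(im,E,c,h)[0].round(1)[:2].tolist() for h in (60,85,95)])
print(rel(651,71,107,3.17))
E
```

```text
[ 206   54   36   39 1085] [223.  73.] [[550.0, -9.7], [552.6, -2.0], [553.7, 1.1]]
[307  82  32  34 845] [322.  98.] [[567.2, 72.3], [568.2, 72.0], [568.6, 71.8]]
[ 142  169   58   58 2491] [170. 199.] [[660.2, -64.9], [652.1, -51.8], [648.9, -46.6]]
[295 175  38  33 730] [313. 191.] [[648.3, 66.7], [641.3, 66.9], [638.6, 67.0]]
[-1.400e-01 -2.100e-01  1.407e+01  0.000e+00 -0.000e+00  1.000e-02]
```

View pics/w5.png

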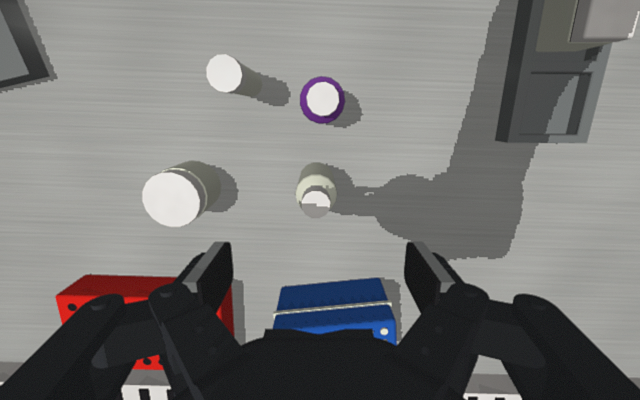

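The view shows the bottle cap at (316,204), purple decoy (322,98), tube (223,73) and large jar (172,199). The bottle is centred at about (650.5,70), so I'll go down.

Emit:
send_rows(
  rows=[
    [[-0.1,-0.3,3,0,0,0],[-0.1,-0.3,6,0,0,0],[-0.1,-0.3,9,0,0,0],[-0.1,-0.3,12,0,0,0],[-0.1,-0.3,13.5,0,0,0],[-0.1,-0.3,14,0,0,0],[-0.1,-0.3,14,0,0,0],[-0.1,-0.3,14,0,0,0]],
  ],
)

```text
clock: 10.7
eef_pos: [652.5, 68.2, 109.5]
tool_rot: [3.141, 0.003, -3.11]
force: [-0.1, -0.2, 0.3]
width: 85.4
gripper_force: 0.0
```

Emit:
send_rows(
  rows=[
    [[0,0,0,0,0,0],[0,0,0,0,0,0],[0,0,0,0,0,0],[0,0,0,0,0,0],[0,0,0,0,0,0],[0,0,0,0,0,0],[0,0,0,0,0,0],[0,0,0,0,0,0]],
  ],
  grip=255,
)

```text
clock: 11.5
eef_pos: [651.9, 68.1, 108.7]
tool_rot: [3.141, 0.001, -3.11]
force: [-0.5, 0.6, 5.2]
width: 36.6
gripper_force: 59.3
```

Emit:
send_rows(
  rows=[
    [[0,0,-1,0,0,0],[0,0,-4,0,0,0],[0,0,-8,0,0,0],[0,0,-12,0,0,0],[0,0,-14,0,0,0],[0,0,-14,0,0,0],[0,0,-14,0,0,0]],
  ],
)

```text
clock: 12.2
eef_pos: [651.0, 67.7, 247.7]
tool_rot: [-3.141, -0.001, -3.11]
force: [1.0, 0.0, -1.4]
width: 36.5
gripper_force: 59.9
```

```bash
python3 - <<'E'
from h import *
print(rel(564,298.5,247,3.17))
E
```

```text
[ 7.98 23.34  0.07 -0.   -0.    0.  ]
```

Emit:
send_rows(
  rows=[
    [[1,3,0,0,0,0],[2.5,7,0,0,0,0],[4,11,0,0,0,0],[5.5,15,0,0,0,0],[7,19,0,0,0,0],[8,22,0,0,0,0],[8,23.3,0,0,0,0],[8,23.3,2,0,0,0],[8,23.3,4,0,0,0],[8,23.3,4,0,0,0]],
  ],
)

```text
clock: 13.2
eef_pos: [562.6, 295.9, 203.8]
tool_rot: [-3.137, -0.007, -3.112]
force: [-0.6, 0.2, -0.7]
width: 36.4
gripper_force: 59.9
```

```bash
python3 - <<'E'
from h import *
p,im,E=shot("side"); cv2.imwrite("pics/s1.png",p)
print(rel(564,298.5,117,3.17))
E
```

```text
[-0.09  0.24  8.85 -0.   -0.    0.  ]
```

View pics/s1.png

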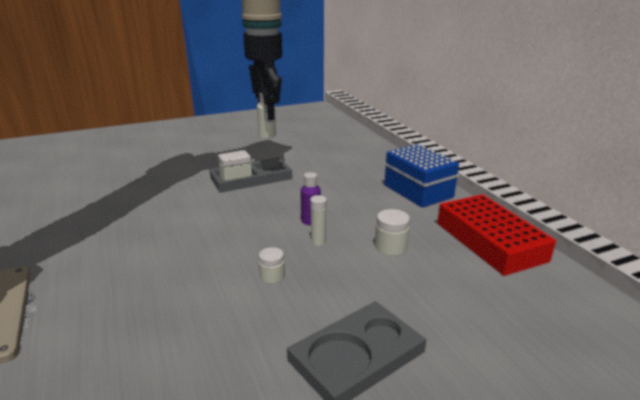

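The bottle hangs upright in the grip at (267,118), and the box is in its pocket at (235,165). I'll lower the bottle.

Emit:
send_rows(
  rows=[
    [[-0.1,0.2,3,0,0,0],[-0.1,0.2,6,0,0,0],[-0.1,0.2,7.5,0,0,0],[-0.1,0.2,8.3,0,0,0],[-0.1,0.2,8.7,0,0,0],[-0.1,0.2,8.8,0,0,0],[-0.1,0.2,8.8,0,0,0],[-0.1,0.2,8.8,0,0,0]],
  ],
)

```text
clock: 14.05
eef_pos: [565.7, 300.5, 120.9]
tool_rot: [3.141, 0.002, -3.11]
force: [-0.0, -0.3, 0.2]
width: 36.3
gripper_force: 59.9
```

```bash
python3 - <<'E'
from h import *
print(rel(564,298.5,116.5,3.17),ctrl.read_state()["force"])
E
```

```text
[ 0.18 -0.2   0.44  0.    0.    0.  ] [-0.01170361 -0.2842378   0.24926295]
```

Emit:
send_rows(
  rows=[
    [[0.1,-0.2,0.2,0,0,0],[0.1,-0.2,0.4,0,0,0],[0.1,-0.2,0.4,0,0,0],[0.1,-0.2,0.4,0,0,0]],
  ],
)

```text
clock: 14.45
eef_pos: [564.2, 298.2, 115.9]
tool_rot: [-3.142, -0.0, -3.111]
force: [-0.0, 0.1, -0.7]
width: 36.6
gripper_force: 59.8
```

Emit:
send_rows(
  rows=[
    [[0,0,0,0,0,0],[0,0,0,0,0,0],[0,0,0,0,0,0],[0,0,0,0,0,0],[0,0,0,0,0,0],[0,0,0,0,0,0]],
  ],
  grip=0,
)

```text
clock: 15.05
eef_pos: [564.2, 298.2, 115.9]
tool_rot: [3.142, -0.0, -3.11]
force: [-0.5, -0.0, -0.0]
width: 85.3
gripper_force: 0.0
```

Emit:
send_rows(
  rows=[
    [[0,0,-2,0,0,0],[0,0,-5,0,0,0],[0,0,-9,0,0,0],[0,0,-13,0,0,0],[0,0,-17,0,0,0],[0,0,-18,0,0,0],[0,0,-18,0,0,0]],
  ],
)

```text
clock: 15.75
eef_pos: [565.0, 298.6, 298.0]
tool_rot: [3.14, 0.004, -3.111]
force: [-0.2, -0.2, -0.3]
width: 85.7
gripper_force: 0.0
```

```bash
python3 - <<'E'
from h import *
p,im,E=shot("wrist"); cv2.imwrite("pics/w6.png",p)
print(rel(661.5,-64,250,1.8))
E
```

```text
[ -8.61 -36.5    4.58   0.     0.     1.37]
```

View pics/w6.png

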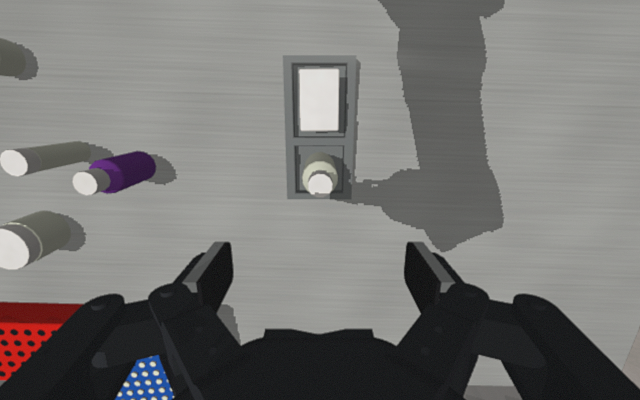

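The bottle stands in the square pocket at (320,180). Next is the large jar, so I'll move there and turn to yaw 0.22.

Emit:
send_rows(
  rows=[
    [[-1,-3.5,0,0,0,0.15],[-2,-7,0,0,0,0.3],[-3,-11,0,0,0,0.45],[-4,-15,0,0,0,0.6],[-5,-19,0,0,0,0.75],[-6,-23,0,0,0,0.9],[-7,-27,0,0,0,1.05],[-8,-31,0,0,0,1.2],[-8.6,-34.5,0,0,0,1.35],[-8.6,-36.5,0,0,0,1.5]],
  ],
)

```text
clock: 16.8
eef_pos: [660.7, -68.3, 293.1]
tool_rot: [-3.137, 0.002, 1.662]
force: [-0.6, 0.2, -1.0]
width: 85.2
gripper_force: 0.0
```

Emit:
send_rows(
  rows=[
    [[0,0,0,0,0,0.15],[0,0,0,0,0,0.3],[0,0,0,0,0,0.45],[0,0,0,0,0,0.6],[0,0,0,0,0,0.75],[0,0,0,0,0,0.9],[0,0,0,0,0,1.05],[0,0,0,0,0,1.2],[0,0,0,0,0,1.35],[0,0,0,0,0,1.45]],
  ],
)

```text
clock: 17.8
eef_pos: [660.5, -63.8, 293.0]
tool_rot: [-3.141, 0.005, 0.217]
force: [-0.1, -0.7, -0.3]
width: 85.3
gripper_force: 0.0
```

```bash
python3 - <<'E'
from h import *
print(rel(661.5,-64,200,0.22),ctrl.read_state()["qpos"])
p,im,E=shot("wrist"); cv2.imwrite("pics/w7.png",p)
E
```

```text
[ 0.14  0.04  9.3  -0.    0.   -0.  ] [-0.38377451  0.80243525  0.84190811  1.49760224 -0.63140003  1.13329769
 -0.77329859]
```

View pics/w7.png

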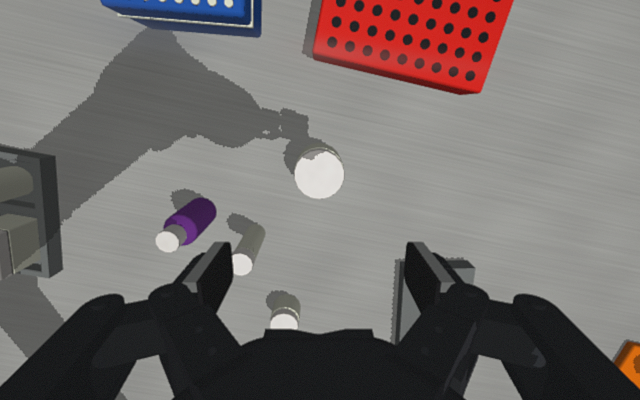

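The jar lid is at (319,173), centred between the fingers.

```bash
python3 - <<'E'
from h import *
p,im,E=shot("wrist"); q=ray(im,E,(319,173),60)[0]; print(q, rel((q[0]+663)/2,(q[1]-63.2)/2,97,0.22))
E
```

```text
[663.57889625 -64.76171974  60.        ] [ 0.35  0.09 19.61 -0.    0.    0.  ]
```

Emit:
send_rows(
  rows=[
    [[0.2,0.1,4,0,0,0],[0.3,0.1,8,0,0,0],[0.3,0.1,12,0,0,0],[0.3,0.1,15,0,0,0],[0.3,0.1,17.5,0,0,0],[0.3,0.1,19,0,0,0],[0.3,0.1,19.6,0,0,0],[0.3,0.1,19.6,0,0,0],[0.3,0.1,19.6,0,0,0]],
  ],
)

```text
clock: 18.8
eef_pos: [665.4, -64.6, 101.0]
tool_rot: [3.141, -0.001, 0.223]
force: [-0.8, 0.2, -0.1]
width: 85.4
gripper_force: 0.0
```

Emit:
send_rows(
  rows=[
    [[0,0,0,0,0,0],[0,0,0,0,0,0],[0,0,0,0,0,0],[0,0,0,0,0,0],[0,0,0,0,0,0],[0,0,0,0,0,0],[0,0,0,0,0,0]],
  ],
  grip=255,
)

```text
clock: 19.5
eef_pos: [665.5, -64.4, 101.6]
tool_rot: [3.141, -0.002, 0.223]
force: [-1.5, 1.0, 6.2]
width: 53.7
gripper_force: 63.6
```

Emit:
send_rows(
  rows=[
    [[0,0,-1,0,0,0],[0,0,-4,0,0,0],[0,0,-8,0,0,0],[0,0,-12,0,0,0],[0,0,-16,0,0,0],[0,0,-20,0,0,0],[0,0,-20,0,0,0],[0,0,-20,0,0,0]],
  ],
)

```text
clock: 20.3
eef_pos: [664.7, -64.3, 301.1]
tool_rot: [-3.142, -0.002, 0.223]
force: [-0.1, 0.7, -2.3]
width: 53.4
gripper_force: 63.5
```

```bash
python3 - <<'E'
from h import *
print(rel(480,-258,297,0.22))
E
```

```text
[-22.3   14.82   0.37  -0.    -0.     0.  ]
```

Emit:
send_rows(
  rows=[
    [[-4,2,0,0,0,0],[-8,4,0,0,0,0],[-12,7,0,0,0,0],[-16,9,0,0,0,0],[-20,11,0,0,0,0],[-24,13,0,0,0,0],[-28,14.5,0,0,0,0],[-29.5,14.8,0,0,0,0],[-29.5,14.8,0,0,0,0],[-29.5,14.8,0,0,0,0]],
  ],
)

```text
clock: 21.3
eef_pos: [410.4, -272.7, 299.1]
tool_rot: [-3.14, 0.0, 0.224]
force: [0.4, 0.2, -2.3]
width: 53.3
gripper_force: 63.5
```

```bash
python3 - <<'E'
from h import *
p,im,E=shot("wrist"); cv2.imwrite("pics/w8.png",p); np.savez("w8",p=p,E=E); print(ctrl.read_state()["eef_pos"])
E
```

```text
[ 410.93964256 -272.49905997  299.19459186]
```

View pics/w8.png

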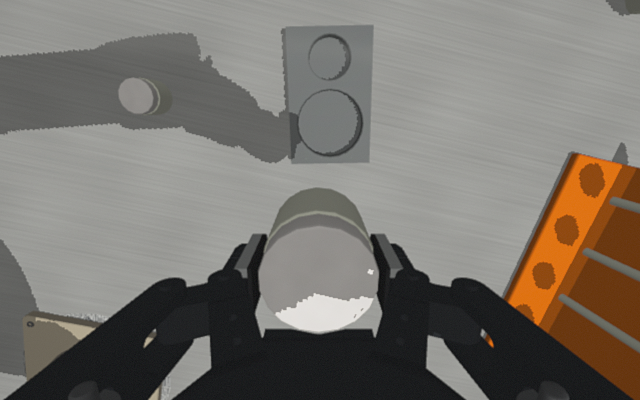

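The round tray is fully in view: wide rim centre about (330,122), narrow about (329.5,57), corners (287,27), (373,25), (369,162), (290,163).

```bash
python3 - <<'E'
from h import *
d=np.load("w8.npz"); E=d["E"]; im=ctrl.get_image("wrist")
q=ray(im,E,[(330,122),(329.5,57),(287,27),(373,25),(369,162),(290,163),(298,122),(362,122),(330,89),(330,156)],22)[:,:2]
print(q.round(1).tolist(),np.linalg.norm(q[1]-q[0]),q[2:6].mean(0))
v=q[1]-q[0]; print(np.arctan2(v[1],v[0]), np.arctan2(*(q[2]-q[5])[::-1]),np.arctan2(*(q[3]-q[4])[::-1]))
E
```

```text
[[466.7, -274.4], [533.7, -257.9], [552.1, -207.0], [574.2, -295.7], [431.6, -331.1], [409.3, -238.6], [458.5, -238.3], [474.9, -310.6], [501.8, -266.1], [428.2, -283.6]] 68.9937762089142 [ 491.80272348 -268.09689975]
0.24230753330809587 0.21764032114118229 0.24308519160714537
```

```bash
python3 - <<'E'
from h import *
print(rel(467,-273.5,130,0.23))
E
```

```text
[ 5.43  1.36 16.92 -0.    0.   -0.  ]
```

Emit:
send_rows(
  rows=[
    [[2,0.5,0,0,0,0],[4,1,0,0,0,0],[5.4,1.4,2,0,0,0],[5.4,1.4,6,0,0,0],[5.4,1.4,10,0,0,0],[5.4,1.4,14,0,0,0],[5.4,1.4,15.5,0,0,0],[5.4,1.4,15.5,0,0,0],[5.4,1.4,15.5,0,0,0],[5.4,1.4,15.5,0,0,0]],
  ],
)

```text
clock: 22.4
eef_pos: [466.6, -276.2, 146.6]
tool_rot: [3.139, -0.002, 0.223]
force: [1.1, -0.7, -1.5]
width: 53.6
gripper_force: 63.7
```

```bash
python3 - <<'E'
from h import *
print(rel(467,-273.5,109.5,0.23))
p,im,E=shot("wrist"); cv2.imwrite("pics/w9.png",p)
E
```

```text
[ 0.09 -0.26  3.71  0.   -0.   -0.01]
```

View pics/w9.png

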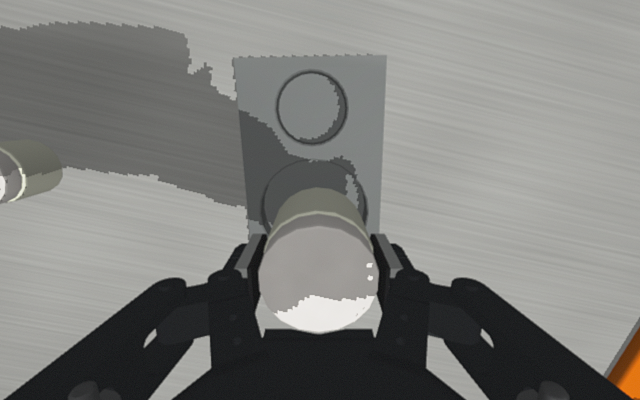

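The narrow rim is centred at (311,107). The jar (319) sits slightly right of the wide rim centre (about 315), which agrees with the computed -0.26 correction.

Emit:
send_rows(
  rows=[
    [[0.1,-0.3,0.5,0,0,0],[0.1,-0.3,1.5,0,0,0],[0.1,-0.3,2.5,0,0,0],[0.1,-0.3,3.2,0,0,0],[0.1,-0.3,3.6,0,0,0],[0.1,-0.3,3.7,0,0,0],[0.1,-0.3,3.7,0,0,0],[0.1,-0.3,3.7,0,0,0]],
  ],
)

```text
clock: 23.25
eef_pos: [465.2, -272.1, 108.6]
tool_rot: [-3.14, -0.0, 0.222]
force: [-2.7, 3.4, 9.8]
width: 53.3
gripper_force: 65.0
```

```bash
python3 - <<'E'
from h import *
s=ctrl.read_state(); print(s["eef_pos"],s["force"])
p,im,E=shot("wrist")
E
```

```text
[ 465.18817307 -272.09697981  108.58264422] [-2.73656371  3.3763971   9.82261734]
```

On the floor (9.8 N). Release and retreat.

Emit:
send_rows(
  rows=[
    [[0,0,0,0,0,0],[0,0,0,0,0,0],[0,0,0,0,0,0],[0,0,0,0,0,0],[0,0,0,0,0,0],[0,0,0,0,0,0]],
  ],
  grip=0,
)

```text
clock: 23.9
eef_pos: [465.8, -272.3, 107.8]
tool_rot: [-3.142, 0.0, 0.223]
force: [0.6, -0.5, 0.0]
width: 85.3
gripper_force: 0.0
```

Emit:
send_rows(
  rows=[
    [[0,0,-2,0,0,0],[0,0,-5,0,0,0],[0,0,-9,0,0,0],[0,0,-13,0,0,0],[0,0,-17,0,0,0],[0,0,-18,0,0,0],[0,0,-18,0,0,0]],
  ],
)

```text
clock: 24.6
eef_pos: [466.4, -272.6, 289.3]
tool_rot: [3.14, -0.003, 0.223]
force: [0.3, 0.3, -0.6]
width: 85.1
gripper_force: 0.0
```

```bash
python3 - <<'E'
from h import *
p,im,E=shot("wrist"); cv2.imwrite("pics/w10.png",p); np.savez("w10",p=p,E=E)
print(rel(553.7,-1,250,0.23))
E
```

```text
[ 1.456e+01 -2.448e+01  3.790e+00 -0.000e+00 -0.000e+00 -1.000e-02]
```

View pics/w10.png

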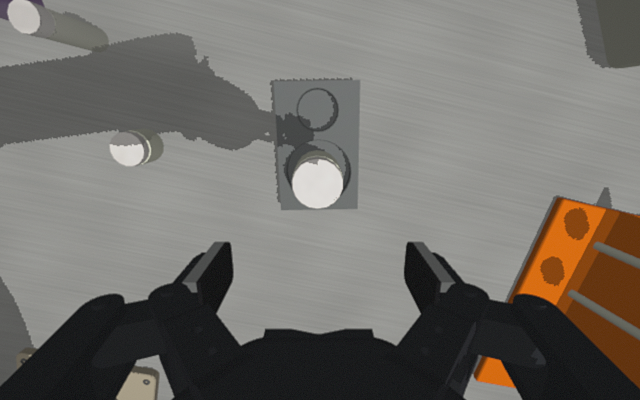

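The jar stands in the wide pocket with its lid at (318,182), and the narrow rim is at (317,109). For the tube I'll use yaw 1.36 to keep the fingers clear of the purple decoy.

Emit:
send_rows(
  rows=[
    [[1.5,-3,0,0,0,-0.14],[3.5,-6,0,0,0,-0.28],[5.5,-9,0,0,0,-0.42],[7.5,-12,0,0,0,-0.56],[9.5,-15,0,0,0,-0.7],[11.5,-18,0,0,0,-0.84],[13.5,-21.5,0,0,0,-0.98],[14.6,-24.5,0,0,0,-1.12],[14.6,-24.5,0,0,0,-1.14],[14.6,-24.5,0,0,0,-1.14]],
  ],
)

```text
clock: 25.65
eef_pos: [553.2, -0.4, 286.1]
tool_rot: [-3.138, 0.001, 1.364]
force: [0.2, -0.4, 0.3]
width: 85.5
gripper_force: 0.0
```

```bash
python3 - <<'E'
from h import *
p,im,E=shot("wrist"); cv2.imwrite("pics/w11.png",p); print(ctrl.read_state()["eef_pos"],ctrl.read_state()["tool_rot"])
hsv=cv2.cvtColor(p,cv2.COLOR_BGR2HSV); m=(hsv[...,2]>175)&(hsv[...,1]<40); m[330:]=0
for b,st,c in blobs(m,200): print(st,c.round(),[ray(im,E,c,h)[0].round(1)[:2].tolist() for h in (42,85,95)])
d=np.load("w10.npz"); print("narrow,jar",ray(im,d["E"],(317,109),22)[0],ray(im,d["E"],(318,182),67)[0])
print(rel(553.7,-1,103,1.36))
E
```

```text
[553.16974703  -1.87457111 286.48862278] [-3.13895776e+00  1.34084440e-03  1.36093098e+00]
[307 173  28  27 568] [320. 186.] [[550.6, -12.9], [552.8, -1.8], [553.3, 0.7]]
[229 230  31  28 673] [244. 243.] [[448.2, -63.6], [464.4, -45.6], [468.2, -41.4]]
[632 258   8  72 269] [637. 302.] [[908.0, -242.5], [861.2, -200.0], [850.3, -190.1]]
narrow,jar [ 534.55886806 -257.25184271   22.        ] [ 464.01769409 -274.26681512   67.        ]
[ 0.12  0.08 18.35 -0.    0.    0.  ]
```

Emit:
send_rows(
  rows=[
    [[0,0.1,4,0,0,0],[0,0.1,8,0,0,0],[0,0.1,12,0,0,0],[0,0.1,15,0,0,0],[0,0.1,17,0,0,0],[0,0.1,18,0,0,0],[0,0.1,18.2,0,0,0],[0,0.1,18.2,0,0,0]],
  ],
)

```text
clock: 26.5
eef_pos: [555.2, -2.3, 106.2]
tool_rot: [3.141, 0.0, 1.361]
force: [-0.2, -0.3, 0.1]
width: 85.4
gripper_force: 0.0
```

Emit:
send_rows(
  rows=[
    [[0,0,0,0,0,0],[0,0,0,0,0,0],[0,0,0,0,0,0],[0,0,0,0,0,0],[0,0,0,0,0,0],[0,0,0,0,0,0],[0,0,0,0,0,0],[0,0,0,0,0,0],[0,0,0,0,0,0]],
  ],
  grip=255,
)

```text
clock: 27.4
eef_pos: [555.2, -1.2, 106.5]
tool_rot: [3.141, -0.0, 1.363]
force: [-1.9, 1.0, 5.6]
width: 24.4
gripper_force: 58.5
```

Emit:
send_rows(
  rows=[
    [[0,0,-1,0,0,0],[0,0,-4,0,0,0],[0,0,-8,0,0,0],[0,0,-12,0,0,0],[0,0,-16,0,0,0],[0,0,-18,0,0,0],[0,0,-18,0,0,0],[0,0,-18,0,0,0]],
  ],
)

```text
clock: 28.2
eef_pos: [554.7, -1.1, 286.0]
tool_rot: [3.142, -0.0, 1.363]
force: [-0.1, -0.7, -0.6]
width: 25.3
gripper_force: 58.9
```

```bash
python3 - <<'E'
from h import *
print(rel(534.5,-257,285,0.23))
E
```

```text
[-25.46   3.3    0.09  -0.    -0.     1.13]
```

Emit:
send_rows(
  rows=[
    [[-3,0.4,0,0,0,0.14],[-6,0.8,0,0,0,0.28],[-9.5,1.2,0,0,0,0.42],[-13,1.7,0,0,0,0.56],[-17,2.2,0,0,0,0.7],[-20,2.7,0,0,0,0.84],[-23,3,0,0,0,0.98],[-25.5,3.3,0,0,0,1.12],[-25.5,3.3,0,0,0,1.13],[-25.5,3.3,0,0,0,1.13]],
  ],
)

```text
clock: 29.2
eef_pos: [533.8, -257.5, 284.2]
tool_rot: [-3.14, 0.003, 0.232]
force: [-0.7, 1.0, -2.4]
width: 24.2
gripper_force: 58.9
```

Emit:
send_rows(
  rows=[
    [[0,0,3,0,0,0],[0,0,6,0,0,0],[0,0,9,0,0,0],[0,0,11.5,0,0,0],[0,0,13,0,0,0],[0,0,13.5,0,0,0],[0,0,13.5,0,0,0],[0,0,13.5,0,0,0],[0,0,13.5,0,0,0]],
  ],
)

```text
clock: 30.1
eef_pos: [535.3, -258.0, 152.1]
tool_rot: [3.14, -0.002, 0.233]
force: [-0.3, 0.2, -0.6]
width: 24.9
gripper_force: 58.9
```

```bash
python3 - <<'E'
from h import *
print(rel(534.5,-257,114,0.23),ctrl.read_state()["eef_pos"])
E
```

```text
[-0.06 -0.12  3.81  0.   -0.    0.  ] [ 535.26644773 -258.00900922  152.08338838]
```

Emit:
send_rows(
  rows=[
    [[0,-0.1,1,0,0,0],[0,-0.1,2,0,0,0],[0,-0.1,3,0,0,0],[0,-0.1,3.5,0,0,0],[0,-0.1,3.7,0,0,0],[0,-0.1,3.7,0,0,0],[0,-0.1,3.7,0,0,0]],
  ],
)

```text
clock: 30.8
eef_pos: [534.5, -256.9, 113.8]
tool_rot: [3.141, 0.0, 0.233]
force: [-0.0, -0.5, -0.8]
width: 24.5
gripper_force: 58.9
```

```bash
python3 - <<'E'
from h import *
s=ctrl.read_state(); print(rel(534.5,-257,113.5,0.23),s["eef_pos"],s["force"])
E
```

```text
[0.   0.01 0.03 0.   0.   0.  ] [ 534.45625503 -256.85872076  113.77742312] [-0.03173599 -0.45269882 -0.78383989]
```

Emit:
send_rows(
  rows=[
    [[0,0,0.1,0,0,0],[0,0,0.1,0,0,0],[0,0,0.1,0,0,0],[0,0,0.1,0,0,0],[0,0,0.1,0,0,0],[0,0,0.1,0,0,0],[0,0,0.1,0,0,0]],
  ],
  grip=0,
)

```text
clock: 31.5
eef_pos: [534.4, -256.7, 112.9]
tool_rot: [-3.142, 0.0, 0.233]
force: [0.1, -0.2, 0.8]
width: 85.4
gripper_force: 0.0
```

Emit:
send_rows(
  rows=[
    [[0,0,-2,0,0,0],[0,0,-5,0,0,0],[0,0,-9,0,0,0],[0,0,-13,0,0,0],[0,0,-17,0,0,0],[0,0,-18,0,0,0],[0,0,-18,0,0,0]],
  ],
)

```text
clock: 32.2
eef_pos: [535.0, -257.1, 294.6]
tool_rot: [3.14, -0.003, 0.233]
force: [-0.1, 0.2, 0.0]
width: 85.4
gripper_force: 0.0
```

```bash
python3 - <<'E'
from h import *
for n in("wrist","top"):
    p,im,E=shot(n); cv2.imwrite(f"pics/end_{n}.png",p)
    hsv=cv2.cvtColor(p,cv2.COLOR_BGR2HSV); m=(hsv[...,2]>175)&(hsv[...,1]<40); m[330:]=0
    if n=="top": m[:110]=0; m[:,540:]=0
    for b,st,c in blobs(m,40): print(n,st,c.round(),[ray(im,E,c,h)[0].round(1)[:2].tolist() for h in (42,62,67,92,102)])
print(ctrl.read_state()["eef_pos"])
E
```

```text
wrist [629   0  11  78 460] [636.  27.] [[751.9, -531.0], [742.6, -513.0], [740.3, -508.5], [728.7, -486.1], [724.1, -477.1]]
wrist [304 173  27  27 547] [317. 186.] [[520.6, -260.8], [525.7, -259.6], [526.9, -259.3], [533.3, -257.9], [535.8, -257.3]]
wrist [124 192  32  30 735] [139. 207.] [[448.4, -64.4], [457.9, -75.4], [460.3, -78.2], [472.2, -91.9], [477.0, -97.4]]
wrist [ 294  222   46   43 1572] [317. 243.] [[450.6, -276.4], [460.0, -274.2], [462.3, -273.7], [474.1, -271.0], [478.8, -269.9]]
top [281 187  12  12 114] [286. 193.] [[576.6, 78.0], [574.4, 76.5], [573.9, 76.2], [571.1, 74.3], [570.0, 73.6]]
top [157 189  12  12 117] [163. 195.] [[570.7, 322.0], [568.7, 315.1], [568.2, 313.3], [565.6, 304.7], [564.5, 301.3]]
top [168 193   9  12  51] [173. 199.] [[562.0, 300.9], [560.1, 294.5], [559.6, 292.9], [557.3, 284.9], [556.4, 281.6]]
top [160 222  20  21 279] [168. 230.] [[502.2, 308.1], [501.7, 301.5], [501.5, 299.9], [500.8, 291.7], [500.6, 288.4]]
top [456 239  27  27 589] [469. 252.] [[462.7, -279.4], [463.1, -273.0], [463.1, -271.4], [463.5, -263.4], [463.7, -260.2]]
top [349 249  18  19 275] [358. 258.] [[449.6, -62.0], [450.2, -60.4], [450.4, -60.0], [451.2, -58.0], [451.5, -57.2]]
[ 534.06501603 -255.94243331  291.70345085]
```

```bash
python3 - <<'E'
from h import *
p,im,E=shot("top"); g=p.max(2)[205:265:3,150:190:2]; print(g)
m=np.zeros(p.shape[:2],bool); m[205:265,145:195]=p.max(2)[205:265,145:195]>115
for b,st,c in blobs(m,100):
    r=cv2.minAreaRect(np.argwhere(b)[:,::-1].astype(np.float32)); q=ray(im,E,cv2.boxPoints(r),62); print(st,q.round(1).tolist(),q.mean(0))
E
```

```text
[[140 138 143 133 105 101  84 123 162 169 165 128 104 101 102 103 104 104
  104 106]
 [141 137 143 130 102 104  70  71 101 102 100  98  91  90  96 100 102 103
  102 102]
 [138 137 138 127 102 104  72  74 101 104 103 104 103  99 100 103 102 102
  107 103]
 [140 139 141 129 102 103  98  99  97  99 100 100 102 100 102 107  99  99
  102 103]
 [139 143 142 125 103 106  96  93  98  94  93  96  95  93  94  94  84  85
   85  84]
 [143 143 142 126 100  97  58  89  99 100 100  99  82  72  71  77  99 105
  102 104]
 [140 138 140 113 101 173 199 202 204 205 209 211 211 207 212 158 132  98
   96 101]
 [144 144 143 110 103 183 213 211 213 209 212 219 217 215 216 157 138 105
   99  99]
 [140 143 144 128 101 183 213 208 212 216 214 217 218 217 216 175 136  97
  102 101]
 [143 143 143 125 103 184 213 209 212 210 210 210 207 205 154 122  92  71
   74  72]
 [141 142 140 121 103 186 215 210 212 206 164 136 131 130 129 106  91  74
   75  74]
 [139 143 140 121 104 189 212 212 165 127 127 132 135 135 133 108  91  77
   79  72]
 [143 144 147 120 103 191 203 135 131 128 132 127 133 132 133 110  90  78
   77 
[... 204 characters left out ...]
 132 132 132 137 131 133 132 129 107  90  75
   76  69]
 [138 139 105  75  65  94  98  96  90  89  89  82  82  78  77  76  73  67
   66  65]
 [140 136  90  67  60  57  41  59  66  64  62  65  64  66  65  62  63  61
   63  62]
 [143 140 106  70  65  61  62  58  66  62  62  62  61  62  65  65  64  67
   63  62]
 [144 141 110  77  74  73  76  74  76  78  79  83  76  77  84  83  85  84
   85  82]]
[145 205  12  60 665] [[548.4, 348.0, 62.0], [548.5, 326.9, 62.0], [436.1, 322.4, 62.0], [435.9, 343.3, 62.0]] [492.2300994  335.14252598  62.        ]
[159 222  24  31 651] [[515.9, 319.8, 62.0], [516.2, 275.8, 62.0], [459.1, 273.8, 62.0], [458.8, 317.6, 62.0]] [487.51496178 296.76359413  62.        ]
```

The box is only half in shadow; its centre is (487.5,296.8), upright. All four stand in their pockets and the small jar hasn't moved. Handing in.

```bash
python3 -c "
from cell import ctrl
print(ctrl.finish_job())"
```

```text
the job is handed in; nothing more can be done
None
```

I handed the job in at about 32 s of the 112 s allowed. By my last camera measurements all four things stand in their pockets and the small jar hasn't moved; the hand-in returned no verdict.

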